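# Zero the hardness reader and hold its probe on the red-ringed spot

## Task

Zero the grey hardness reader: with the fingers press its round red plunger fully down to its stop and let it spring back. Then take the hardness probe by its black grip out of its stand and hold its tip inside the red ring on the sloping white plaque, with the probe square to the plaque's face and pressed lightly, so that its sprung brass tip is pushed about half-way in. Finish while still holding the probe there, and leave the other things on the bench undisturbed.

Things in the scene. Friction and masses are not known exactly. Their poses are not given: they have to be found in the camera images.
- reader: grey instrument box, 90 (x) x 110 (y) x 40 mm high, fixed to the bench; origin at the centre of its underside, z up. Its top carries a small dark display and blue keys at +y and the red plunger at -y
- plunger (a joint): travel of the red plunger in m: 0 up, 0.012 fully down at its stop; it moves straight down (world -z). Spring: 1.4 N at the start of the travel, 5.6 N at the stop; springs back by itself
- plunger_top (a point): centre of the top of the red mushroom-shaped plunger head (32 mm across, 12 mm high); moves with it. With the plunger up it is 72 mm above the bench, 26 mm to the -y side of the reader's centre
- stand: fixed stand, foot 80 x 90 mm; its level aluminium plate, 50 (x) x 80 (y) x 10 mm, top 75 mm above the bench, has one 24 mm through hole at its middle. Origin at the centre of its underside, z up. The probe hangs upright in the hole by its orange collar; it lifts straight out (raise it 70 mm to clear the plate)
- probe: loose round hardness probe, 120 g, upright; origin at the centre of its nose's end face, z along its axis, tip towards grip end. Along z in mm: brass tip -18 to 0 (6 thick), steel nose 0 to 45 (20 thick), orange collar to 53 (36 thick), black grip 53 to 120 (24 thick; grasp near 90), orange cap to 126. In the stand the origin is 30 mm above the bench
- tip (a joint): how far the sprung brass tip is pushed into the nose, in m: 0 fully out, 0.014 pushed to its stop; half-way is 0.007. Spring: 1.0 N at 0, plus 0.25 N for each mm (2.75 N half-way)
- tip_end (a point): the very end of the brass tip; moves with it; 18 mm from the nose's end face when fully out
- rest: fixed sloping rest, foot 90 (x) x 110 (y) mm; origin at the centre of its underside, z up. It carries a fixed white plaque, 76 x 96 mm, its face sloping 0.30 rad (17 degrees), low at the rest's -x side, high at +x, about 40 mm above the bench at the middle. A lip at the low edge stands 4 mm above the face
- mark (a point): centre of the red ring (outside 22 mm, inside 16 mm) on the plaque's face; z is the outward normal of the face, x points up the slope, y is level. It lies 22 mm to the +y side of the rest's middle line and 10 mm up the slope from it. Two blue rings of the same size are other test spots
- taper_knob: bystander: white tapered plastic knob, 37 mm across, 46 mm high; origin at the centre of its underside
- taper_knob_2: bystander: another such white knob, 37 mm across, 46 mm high; origin at the centre of its underside
- snap_cap_3: bystander: white round cap, 42 mm across, 10 mm high; origin at the centre of its underside
- plug_gauge: bystander: grey thread plug gauge lying on the bench, 20 x 116 x 17 mm; origin under its middle
- valve_1: bystander: white angle valve, 112 x 117 x 46 mm; origin at the centre of its underside
Not all that is in view belongs to the job. There is more than one size of the probe; the one meant has the size given above.

How it is judged:
By the outcome, as a careful person would: the job done as asked, in the order asked, and still so for the second after the job is handed in, while the arm keeps its last pose, push and grip.
It also fails if it takes over 43 s, if anything falls off the work surface, if the arm or the gripper's body presses on something with over 40 N, if the wrist force passes 120 N, or if a joint passes its speed limit or range.

## Robot

A 6-joint arm with a two-finger parallel gripper is mounted at the origin on a cart in front of the work surface, level with it; the furniture and walls round the work are solid. World frame = base frame: x ahead of the robot, y to its left, z up, the work surface at z = 0. Lengths are in m, angles in rad, forces in N, time in s.
With the tool pointing down it reaches from about 0.375 to 0.9 m from the base axis. Payload 3.1 kg.
Tool frame: the origin (TCP) lies on the centre line of the jaws, within the pads' length; the fingertips stand 22 mm ahead of it and the grasp point (between the pads) lies 3 mm ahead of it; z points along the fingers, y is the line along which they close (so a half turn about z gives the same grasp; the last joint's range is limited). The gripper opens to 85 mm and grips with 20 to 120 N. Pads are 22 mm wide; open, the fingers measure 114 mm over their backs; the gripper's body (76 mm by 85 mm) begins 54 mm behind the grasp point. The pads swing forward as they close: fully open they stand 13 mm farther back than shut.
Start: joints at [1.133, 0.527, 1.433, -0, 1.181, -0.178], TCP at [0.16, 0.604, 0.253] pointing down, gripper open.
Joint ranges: [-3.08, 3.08], [-0.75, 2.2], [0.22, 2.44], [-1.43, 4.57], [0, 2.65], [-2.85, 2.85]. Speed limits (rad/s): [2.79, 2.79, 3.14, 3.14, 3.14, 3.14].

## Interface

Orientations are given as a unit quaternion [w, x, y, z].
In Python, from rig import status, vision, job_done gives the robot as it stands. The module is installed in compiled form; this text tells all that it offers.
- The arm moves only by the shell command python3 -m pendant 'ROWS' [FORCE]. ROWS is a JSON object whose one key "moves" holds a list that holds one entry, the list of rows, each a list of 7 numbers: the turn, a rotation vector about the tool's x, y, z in rad, then the shift along the tool's x, y, z in mm, then the finger opening in mm, from 0 to 85.4. A call has 1 to 12 rows; each row is the pose to reach, as a shift and turn from the pose commanded when the call began, along the tool's axes at that moment; what a row does not reach only later rows make up. A row lasts 1/10 s, in which the tool goes at most 50 mm and 8.59 degrees, less where a joint would pass 70% of its speed; a pose out of reach is approached as far as the arm can. A call with a gripper value outside its range is refused whole. The fingers move at their own pace and stop on an object; FORCE is the grip in N (left out, the last holds). Time passes only in rows, so rows that repeat a pose let the fingers close. It gives the time, the measured TCP pose, the force, the opening and the grip force at its end, in the units of the state.
- status.get_obs(): the state, without advancing time (a new reading comes with each control period).
- vision.capture(name): name is "side" or "top" or "wrist"; returns a dict with "color" (480x640x3 uint8, red, green, blue), "intrinsics" (3x3 intrinsics, pixels), "extrinsics" (4x4, takes a point from world to camera coordinates); the wrist camera has in their place "mount" (4x4, takes a point from camera to tool coordinates, whose origin is the TCP and whose axes are the flange's). Camera axes: x right, y down, z forward; pixel columns grow to the right and rows downward; lengths in m; the calibration is good to about 2 mm. A picture is of the moment at which its call begins: read the wrist's pose just before it. There is no depth.
- job_done(): hands the job in; it is judged then, once.
The state is a dict: "time_s": time; "joints": joint angles; "joint_vel": joint speeds; "joint_efforts": joint torques, N m; "ee_pos": TCP position; "orientation": TCP orientation; "force": force on the tool from outside, world axes, zero at the start; "ft_torque": the same for the moment, N m; "gripper_width": finger opening in m; "grasp_force": force on a finger pad.
Only numpy, scipy, OpenCV 4.12 (cv2) and the standard library are available. Lean on these libraries where they do the work, as an engineer would, in place of code of your own. Each camera call takes 0.05 s, during which the arm holds its last target. There are 200 camera calls.

## Working session

There is one attempt and no reset: what is moved stays moved. The work goes in short steps, Python scripts to look and compute and a shell command to move; the robot and the scene stay as the last step left them, time stands still between calls to the robot, and variables do not carry over. Pictures are saved under pics/ and viewed, at most 11 in all, crops included, and the job is handed in when it is done.

```bash
mkdir -p pics; cat > h.py <<'E'
import numpy as np,cv2,json
from rig import status,vision
from scipy.spatial.transform import Rotation as R
def T():
    o=status.get_obs();M=np.eye(4);q=o["orientation"];M[:3,:3]=R.from_quat([q[1],q[2],q[3],q[0]]).as_matrix();M[:3,3]=o["ee_pos"];return M
def snap(n,tag):
    M=T();c=vision.capture(n)
    cw=M@c["mount"] if "mount" in c else np.linalg.inv(c["extrinsics"])
    cv2.imwrite(f"pics/{tag}.png",c["color"][:,:,::-1]);np.savez(f"pics/{tag}.npz",K=c["intrinsics"],cw=cw)
    return c["color"]
def ray(tag,u,v):
    d=np.load(f"pics/{tag}.npz");r=d["cw"][:3,:3]@np.linalg.inv(d["K"])@[u,v,1];return d["cw"][:3,3],r/np.linalg.norm(r)
def plane(tag,u,v,z):
    o,r=ray(tag,u,v);return o+r*(z-o[2])/r[2]
def tri(*obs):
    A=0;b=0;rs=[ray(*x) for x in obs]
    for o,r in rs:
        P=np.eye(3)-np.outer(r,r);A=A+P;b=b+P@o
    p=np.linalg.solve(A,b);return p,[np.linalg.norm(np.cross(p-o,r)) for o,r in rs]
def proj(tag,p):
    d=np.load(f"pics/{tag}.npz");q=np.linalg.inv(d["cw"])@np.r_[p,1];w=d["K"]@q[:3];return w[:2]/w[2]
E
python3 -c "
from h import *
np.set_printoptions(precision=4,suppress=True)
for n in ['side','top','wrist']: snap(n,n+'0')
print(T()); print(status.get_obs()); print(vision.capture('wrist')['mount'])
for n in ['side','top']:
  print(np.load(f'pics/{n}0.npz')['cw'])"
```

```text
[[-0.9667  0.2559 -0.0008  0.1597]
 [ 0.2559  0.9667 -0.0016  0.6037]
 [ 0.0003 -0.0017 -1.      0.2525]
 [ 0.      0.      0.      1.    ]]
{'time_s': 0.15, 'joints': array([ 1.1335,  0.5283,  1.4337,  0.    ,  1.1814, -0.1785]), 'joint_vel': array([-0.0007, -0.0045, -0.003 , -0.0008,  0.0004,  0.0004]), 'joint_efforts': array([  0.0004, -44.2745, -17.8275,  -0.0003,   0.0057,  -0.    ]), 'ee_pos': array([0.1597, 0.6037, 0.2525]), 'orientation': array([-0.0003,  0.129 ,  0.9916, -0.0008]), 'force': array([-0.3061, -0.5933,  0.6184]), 'ft_torque': array([-0.0175, -0.0179,  0.0498]), 'grasp_force': 0.0, 'gripper_width': 0.08554504324528847}
[[-0.0004 -0.9548 -0.2973  0.0756]
 [ 1.     -0.0002 -0.0009  0.0006]
 [ 0.0008 -0.2973  0.9548 -0.12  ]
 [ 0.      0.      0.      1.    ]]
[[-0.927  -0.2336  0.2933  0.2132]
 [-0.375   0.5803 -0.7229  0.8493]
 [-0.0013 -0.7802 -0.6256  0.6951]
 [ 0.      0.      0.      1.    ]]
[[-0.0041 -0.996   0.0895  0.4344]
 [-0.9994  0.0071  0.0343  0.0869]
 [-0.0348 -0.0893 -0.9954  1.0512]
 [ 0.      0.      0.      1.    ]]
```

View pics/top0.png

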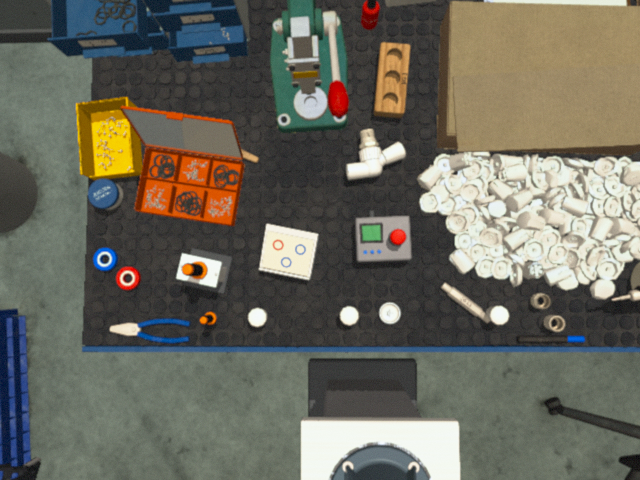

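View pics/side0.png

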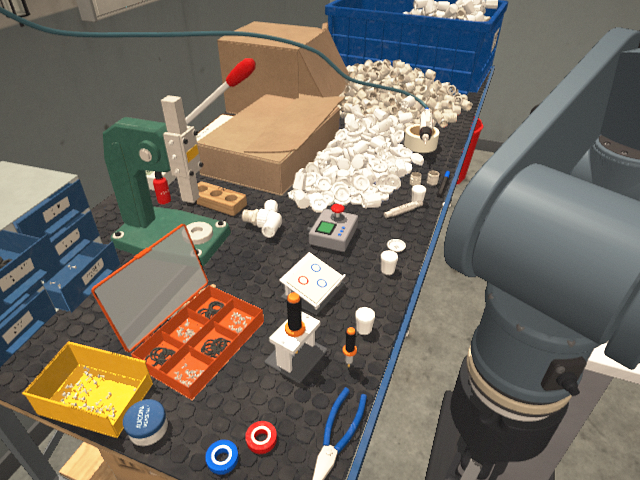

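Top view: reader plunger at (397,237), red ring at (278,244), with blue rings at (300,249) and (286,262). Candidates for the probe: the orange/black one hanging in the stand plate at top (191,269) / side (293,312), and a smaller one near the edge at top (208,319) / side (350,345). I choose the one in the stand.

```bash
cat >> h.py <<'E'
def blob(tag,lo,hi,box=None,amin=15):
    im=cv2.imread(f"pics/{tag}.png");h=cv2.cvtColor(im,cv2.COLOR_BGR2HSV)
    m=cv2.inRange(h,np.array(lo),np.array(hi))
    if lo[0]==0 and hi[0]<=8: m|=cv2.inRange(h,np.array([172,lo[1],lo[2]]),np.array([180,hi[1],hi[2]]))
    if box is not None:
        k=np.zeros_like(m);x0,y0,x1,y1=box;k[y0:y1,x0:x1]=255;m&=k
    n,l,s,c=cv2.connectedComponentsWithStats(m)
    return [(np.round(c[i],1).tolist(),s[i].tolist()) for i in range(1,n) if s[i][4]>=amin]
RED=((0,120,70),(6,255,255));ORG=((7,150,120),(20,255,255))
E
python3 -c "
from h import *
np.set_printoptions(precision=4,suppress=True)
print('plT',blob('top0',*RED,(375,215,420,260)));print('plS',blob('side0',*RED,(320,195,355,225)))
print('rgT',blob('top0',*RED,(265,230,290,258)),'rgS',blob('side0',*RED,(285,265,320,295),5))
print('orT',blob('top0',*ORG,(170,250,240,340),5));print('orS',blob('side0',*ORG,(270,280,370,370),5))
print(proj('top0',T()[:3,3]),proj('side0',T()[:3,3]))
a=cv2.imread('pics/top0.png')[220:340,160:420];b=cv2.imread('pics/side0.png')[190:370,240:410]
a=cv2.resize(a,(780,360),interpolation=cv2.INTER_CUBIC);cv2.imwrite('pics/ca.png',a)
cv2.imwrite('pics/cb.png',cv2.resize(b,None,fx=3.3,fy=3.3,interpolation=cv2.INTER_CUBIC))
"
```

```text
plT [([397.5, 236.6], [390, 229, 16, 16, 209])]
plS [([337.4, 207.9], [331, 204, 14, 9, 104])]
rgT [] rgS [([299.1, 280.2], [298, 277, 4, 7, 8]), ([306.7, 280.5], [306, 278, 2, 6, 6])]
orT [([200.9, 270.2], [193, 262, 14, 17, 102]), ([187.3, 268.9], [182, 264, 12, 11, 97]), ([211.7, 316.9], [205, 311, 12, 14, 70]), ([203.1, 319.7], [199, 316, 9, 8, 53])]
orS [([293.2, 297.7], [287, 292, 13, 12, 110]), ([294.7, 330.4], [285, 321, 20, 16, 150]), ([350.7, 330.6], [346, 327, 9, 8, 53]), ([349.0, 351.0], [342, 345, 15, 11, 90])]
[  6.1344 457.2558] [469.4321 481.1639]
```

View pics/cb.png

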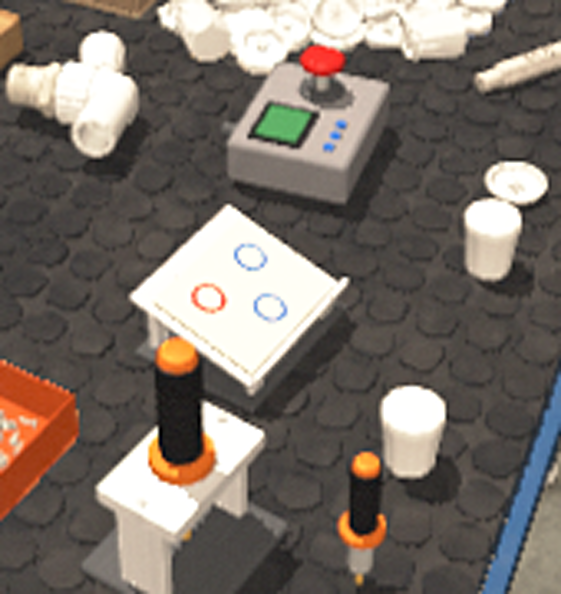

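The side crop shows the large probe upright in the white stand plate (crop 180,410). A clearly smaller twin stands to its right (365,520), and the red ring is at (208,297), left of the two blue rings. The choice stands.

```bash
python3 -c "
from h import *
np.set_printoptions(precision=4,suppress=True)
def ring(tag,box,lo,hi,amin=3):
    im=cv2.imread(f'pics/{tag}.png').astype(int);x0,y0,x1,y1=box;s=im[y0:y1,x0:x1]
    d=(s[:,:,2]-s[:,:,0])*lo
    ys,xs=np.nonzero(d>hi);p=np.c_[xs+x0,ys+y0].astype(np.float32)
    return len(p),cv2.fitEllipse(p) if len(p)>5 else p
rt=ring('top0',(268,235,289,254),1,45);rs=ring('side0',(294,272,313,290),1,45)
print(rt,rs)
print('ring',tri(('top0',*rt[1][0]),('side0',*rs[1][0])))
for n,b in(('b1T',(293,242,309,257)),('b2T',(279,255,294,270))): print(n,ring('top0',b,-1,25))
for n,b in(('b1S',(308,260,325,276)),('b2S',(314,275,330,292))): print(n,ring('side0',b,-1,25))
print('plunger',tri(('top0',397.5,236.6),('side0',337.4,207.9)))
print('cap',tri(('top0',187.3,268.9),('side0',293.2,297.7)))
print('collar',tri(('top0',198.5,270.2),('side0',294.7,329)))
print('small cap',tri(('top0',203.1,319.7),('side0',350.7,330.6)))
"
```

```text
(95, ((277.6230773925781, 244.5842742919922), (10.0256929397583, 10.596667289733887), 144.70022583007812)) (47, ((301.66632080078125, 281.14190673828125), (8.842060089111328, 16.240808486938477), 45.861385345458984))
ring (array([0.5057, 0.2026, 0.0401]), [np.float64(0.0001220715304881094), np.float64(0.0001220715304881771)])
b1T (42, ((299.9981994628906, 249.12698364257812), (9.196381568908691, 9.486934661865234), 118.45610046386719))
b2T (37, ((285.7601318359375, 261.84600830078125), (9.079102516174316, 9.499007225036621), 123.604248046875))
b1S (25, ((315.4259948730469, 267.4280090332031), (6.694361209869385, 9.331987380981445), 113.44635772705078))
b2S (23, ((321.4344787597656, 282.6973571777344), (7.068487167358398, 9.587173461914062), 111.09007263183594))
plunger (array([ 0.517 , -0.0357,  0.0669]), [np.float64(0.0010709157906928152), np.float64(0.0010709157906928165)])
cap (array([0.4543, 0.353 , 0.1504]), [np.float64(0.0008641411656629876), np.float64(0.0008641411656629773)])
collar (array([0.4536, 0.3531, 0.0755]), [np.float64(0.0006033608578354541), np.float64(0.0006033608578354633)])
small cap (array([0.359 , 0.3373, 0.0949]), [np.float64(0.001125723110522547), np.float64(0.001125723110522577)])
```

View pics/ca.png

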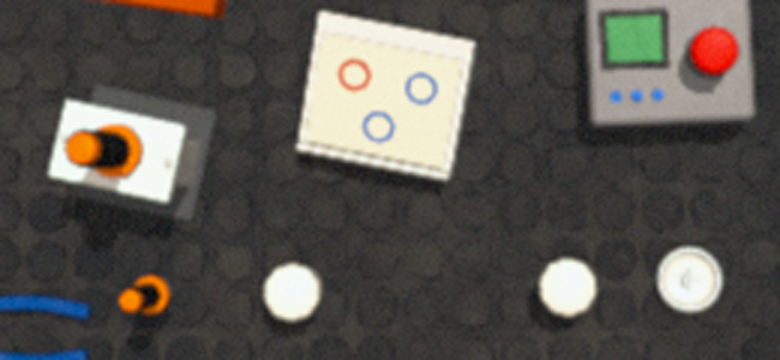

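The top crop shows the ring centres, the stand and rest turned about -0.19 rad, and nothing tall between them. Next I'll move along stand, rest and plunger, taking wrist pictures on the way.

```bash
cat >> h.py <<'E'
def go(p,Rt=None):
    M=T();d=M[:3,:3].T@(np.array(p)-M[:3,3])*1000
    r=R.from_matrix(M[:3,:3].T@Rt).as_rotvec() if Rt is not None else np.zeros(3)
    print('turn',np.round(r,4),'shift',np.round(d,1))
def down(a,tilt=0):
    # tool x at world azimuth a (rad), z down; tilt about tool y
    x=np.array([np.cos(a),np.sin(a),0]);z=np.array([0,0,-1.]);return np.c_[x,np.cross(z,x),z]@R.from_rotvec([0,tilt,0]).as_matrix()
E
python3 -c "
from h import *
go((0.46,0.29,0.27),down(np.pi-0.19));go((0.517,-0.036,0.17),down(np.pi-0.19))"
```

```text
turn [-0.0013 -0.0003 -0.0688] shift [-370.6 -226.5  -17.1]
turn [-0.0013 -0.0003 -0.0688] shift [-509.1 -527.    83.3]
```

```bash
python3 -m pendant '{"moves":[[[0,0,-0.07,-371,-226,-17,60],[0,0,-0.07,-371,-226,-17,30],[0,0,-0.07,-371,-226,-17,0],[0,0,-0.07,-371,-226,-17,0],[0,0,-0.07,-371,-226,-17,0],[0,0,-0.07,-371,-226,-17,0],[0,0,-0.07,-371,-226,-17,0],[0,0,-0.07,-371,-226,-17,0],[0,0,-0.07,-371,-226,-17,0],[0,0,-0.07,-371,-226,-17,0],[0,0,-0.07,-371,-226,-17,0],[0,0,-0.07,-371,-226,-17,0]]]}' 40
python3 -c "
from h import *
snap('wrist','w1');print(T()[:3,3]);print(status.get_obs()['joint_vel'].round(3));go((0.517,-0.036,0.17),down(np.pi-0.19));go((0.50,0.12,0.25),down(np.pi-0.19))
for p in ((0.4543,0.353,0.15),(0.5057,0.2026,0.0401)): print(proj('w1',p))"
```

```text
time_s: 1.4
ee_pos: [0.4597, 0.2912, 0.27]
orientation: [-0.001, 0.094, 0.996, -0.0]
force: [0.3, 0.3, -0.6]
gripper_width: -0.0002
grasp_force: 0.0
[0.45953245 0.29154326 0.27011095]
[ 0.01  -0.002 -0.002 -0.003 -0.001 -0.002]
turn [-0.0002 -0.001   0.0027] shift [-117.6 -311.1  100.1]
turn [-0.0002 -0.001   0.0027] shift [ -71.7 -161.    20.1]
[409.97547814 215.25342864]
[237.90999682 266.62877182]
```

View pics/w1.png

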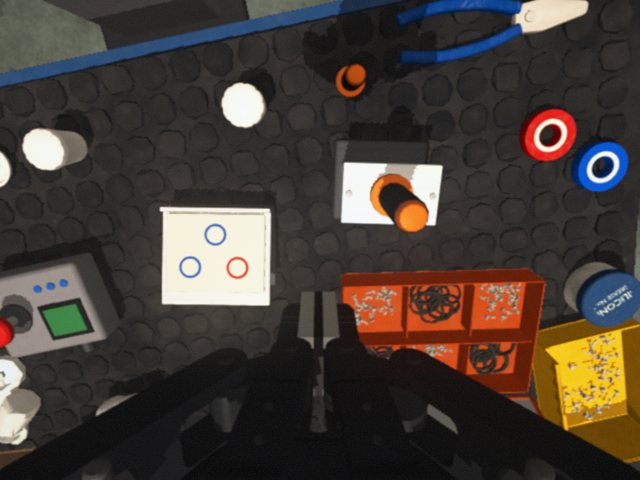

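Wrist view: red ring at (237,267), as predicted, with the stand's probe cap at (410,215). On to a second viewpoint.

```bash
python3 -m pendant '{"moves":[[[0,0,0,-72,-161,20,0],[0,0,0,-72,-161,20,0],[0,0,0,-72,-161,20,0],[0,0,0,-72,-161,20,0],[0,0,0,-72,-161,20,0],[0,0,0,-72,-161,20,0]]]}'
cat > m.py <<'E'
from h import *
np.set_printoptions(precision=4,suppress=True)
def ring(tag,g,s,r=17,th=40):
    im=cv2.imread(f'pics/{tag}.png').astype(int);x0,y0=int(g[0])-r,int(g[1])-r
    c=im[y0:y0+2*r,x0:x0+2*r];d=(c[:,:,2]-c[:,:,0])*s
    m=(d>th).astype(np.uint8);n,l,st,_=cv2.connectedComponentsWithStats(m);k=1+np.argmax(st[1:,4])
    cs,_=cv2.findContours((l==k).astype(np.uint8),cv2.RETR_EXTERNAL,cv2.CHAIN_APPROX_NONE)
    e=cv2.fitEllipse(max(cs,key=len));return (e[0][0]+x0,e[0][1]+y0),e[1]
E
python3 -c "
from m import *
snap('wrist','w2')
g1={'r':(237,267,1),'b1':(190,267,-1),'b2':(215,234,-1)}
P={}
for k,(u,v,s) in g1.items():
    c1,_=ring('w1',(u,v),s);g=proj('w2',plane('w1',*c1,0.041));c2,ax=ring('w2',g,s,20)
    p,e=tri(('w1',*c1),('w2',*c2));P[k]=p;print(k,c1,c2,ax,p,e)
n=np.cross(P['b1']-P['r'],P['b2']-P['r']);n/=np.linalg.norm(n);n*=np.sign(n[2]);print('normal',n,np.arccos(n[2]),'az',np.arctan2(n[1],n[0])-np.pi)
print([np.linalg.norm(P[a]-P[b]) for a,b in(('r','b1'),('r','b2'),('b1','b2'))])
print('capfrom top+w1', tri(('top0',187.3,268.9),('w1',*blob('w1',*ORG,(396,200,430,235))[0][0])))
pp=np.array([.517,-.0357,.067]);g=proj('w2',pp);print(g,T()[:3,3])
b=blob('w2',*RED,(int(g[0])-40,int(g[1])-40,int(g[0])+40,int(g[1])+40),60);print(b)
print(tri(('w2',*b[0][0]),('top0',397.5,236.6)),tri(('w2',*b[0][0]),('top0',397.5,236.6),('side0',337.4,207.9)))
"
```

```text
time_s: 2.05
ee_pos: [0.5007, 0.1199, 0.2503]
orientation: [-0.0, 0.094, 0.996, 0.0]
force: [-0.4, -0.4, 1.0]
gripper_width: -0.0002
grasp_force: 0.0
r (236.97006034851074, 267.2640075683594) (411.8034839630127, 197.88905715942383) (25.475570678710938, 25.88580322265625) [0.5053 0.2023 0.0428] [np.float64(6.390811377156308e-05), np.float64(6.390811377159025e-05)]
b1 (189.7245979309082, 266.7245979309082) (358.851282119751, 197.34648895263672) (23.407848358154297, 23.879838943481445) [0.4962 0.1572 0.0428] [np.float64(8.121679325977712e-05), np.float64(8.121679325982059e-05)]
b2 (214.8456916809082, 234.29678344726562) (386.984450340271, 160.89122200012207) (23.776994705200195, 23.924299240112305) [0.4711 0.1869 0.0334] [np.float64(5.811231414700565e-05), np.float64(5.81123141470934e-05)]
normal [-0.2896  0.0577  0.9554] 0.29972143035837256 az -0.19662844897003673
[np.float64(0.046014950865246144), np.float64(0.038687803720741654), np.float64(0.039978885175776906)]
capfrom top+w1 (array([0.4552, 0.3538, 0.1495]), [np.float64(0.0002117747944884721), np.float64(0.0002117747944886072)])
[141.7612 268.4412] [0.5006 0.1205 0.2504]
[([142.6, 269.1], [123, 252, 40, 35, 1109])]
(array([ 0.518 , -0.0355,  0.0664]), [np.float64(7.484955609274908e-05), np.float64(7.484955609278644e-05)]) (array([ 0.5172, -0.0355,  0.067 ]), [np.float64(0.0006014752974296897), np.float64(0.0007887997876292357), np.float64(0.0013631367034597638)])
```

```bash
python3 -c "
from h import *
go((0.5175,-0.0355,0.102),down(np.pi-0.19))"
```

```text
turn [ 0.0005 -0.0006  0.0026] shift [ -45.8 -150.2  148.3]
```

```bash
python3 -m pendant '{"moves":[[[0,0,0,-46,-150,60,0],[0,0,0,-46,-150,90,0],[0,0,0,-46,-150,110,0],[0,0,0,-46,-150,120,0],[0,0,0,-46,-150,148,0],[0,0,0,-46,-150,148,0],[0,0,0,-46,-150,148,0]]]}'
python3 -c "
from h import *
print(T()[:3,3]);go((0.5175,-0.0355,0.082),down(np.pi-0.19));snap('wrist','w3')"
```

```text
time_s: 2.8
ee_pos: [0.5182, -0.0352, 0.1025]
orientation: [-0.001, 0.093, 0.996, 0.0]
force: [-0.2, 0.4, -0.7]
gripper_width: 0.0002
grasp_force: 0.0
[ 0.51815342 -0.03520234  0.10245617]
turn [ 0.0004 -0.0011  0.0034] shift [ 0.6 -0.4 20.5]
```

View pics/w3.png

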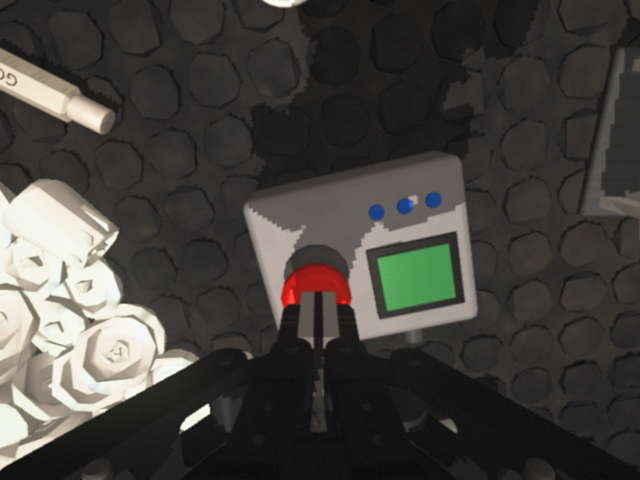

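The closed fingertips stand centred over the red head (316,290). Pressing.

```bash
python3 -m pendant '{"moves":[[[0,0,0,0,0,8,0],[0,0,0,0,0,14,0],[0,0,0,0,0,18,0],[0,0,0,0,0,19,0],[0,0,0,0,0,19,0]]]}';python3 -m pendant '{"moves":[[[0,0,0,0,0,1,0],[0,0,0,0,0,2,0],[0,0,0,0,0,2,0]]]}'
```

```text
time_s: 3.35
ee_pos: [0.5191, -0.0368, 0.0838]
orientation: [0.001, 0.094, 0.996, -0.0]
force: [1.6, 1.3, 5.2]
gripper_width: -0.0
grasp_force: 2.3
time_s: 3.65
ee_pos: [0.5191, -0.0369, 0.0819]
orientation: [0.001, 0.095, 0.996, 0.0]
force: [1.3, 3.0, 5.7]
gripper_width: -0.0001
grasp_force: 2.6
```

```bash
python3 -m pendant '{"moves":[[[0,0,0,0,0,1,0],[0,0,0,0,0,2,0],[0,0,0,0,0,2,0]]]}';python3 -c "
from h import *
print(T()[:3,3])"
```

```text
time_s: 3.95
ee_pos: [0.5191, -0.0369, 0.0815]
orientation: [0.001, 0.094, 0.996, -0.0]
force: [0.3, 2.6, 17.8]
gripper_width: 0.0002
grasp_force: 9.1
[ 0.51914597 -0.03690834  0.08151274]
```

The force jumped to 17.8 N with no further travel, so the plunger is at its stop. Release and retreat.

```bash
python3 -m pendant '{"moves":[[[0,0,0,0,0,-12,0],[0,0,0,0,0,-32,0],[0,0,0,0,0,-70,0],[0,0,0,0,0,-120,0],[0,0,0,0,0,-160,0],[0,0,0,0,0,-160,0]]]}'
python3 -c "
from m import *
snap('wrist','w4');snap('side','s4');M=T();print(M[:3,3])
b=blob('w4',*RED,(250,200,400,340),60);print(b, blob('side0',*RED,(320,195,355,225)),blob('s4',*RED,(320,195,355,225)))
print(proj('w4',(.5175,-.0355,.068)),proj('w4',(.5175,-.0355,.056)))
go((0.4552,0.3538,0.242),down(np.pi-0.196))"
```

```text
time_s: 4.55
ee_pos: [0.5206, -0.0381, 0.2444]
orientation: [0.005, 0.094, 0.996, -0.001]
force: [0.4, -0.8, -0.3]
gripper_width: 0.0
grasp_force: 0.0
[ 0.5176 -0.0372  0.2398]
[([320.2, 213.9], [301, 200, 39, 32, 1044])] [([337.4, 207.9], [331, 204, 14, 9, 104])] [([337.4, 207.9], [331, 204, 14, 9, 104])]
[320.5264 212.2547] [320.4754 208.7488]
turn [-0.0008  0.0001  0.0072] shift [134.7 372.3  -2.5]
```

The plunger is back up: its side-view blob is identical to the first one. Now to above the probe.

```bash
python3 -m pendant '{"moves":[[[0,0,0.007,135,372,-3,85],[0,0,0.007,135,372,-3,85],[0,0,0.007,135,372,-3,85],[0,0,0.007,135,372,-3,85],[0,0,0.007,135,372,-3,85],[0,0,0.007,135,372,-3,85],[0,0,0.007,135,372,-3,85],[0,0,0.007,135,372,-3,85],[0,0,0.007,135,372,-3,85],[0,0,0.007,135,372,-3,85],[0,0,0.007,135,372,-3,85]]]}'
python3 -c "
from m import *
snap('wrist','w5');M=T();print(M[:3,3]);g=proj('w5',(.4552,.3538,.15));print(g)
x,y=map(int,g)
b=blob('w5',*ORG,(x-60,max(y-60,0),x+60,y+60),60);print(b)
w=blob('w1',*ORG,(396,200,430,235))[0][0]
print(tri(('w5',*b[0][0]),('w1',*w)))
im=cv2.imread('pics/w5.png');cv2.imwrite('pics/c5.png',im[:400])
go((0.4552,0.3538,0.123),down(np.pi-0.196))"
```

```text
time_s: 5.75
ee_pos: [0.4547, 0.3523, 0.2406]
orientation: [-0.002, 0.098, 0.995, -0.001]
force: [0.2, 0.0, -1.0]
gripper_width: 0.0853
grasp_force: 0.0
[0.4551 0.3521 0.241 ]
[320.562  255.8063]
[([320.3, 215.3], [298, 202, 45, 36, 622]), ([320.7, 255.9], [303, 239, 36, 35, 964]), ([356.3, 313.3], [323, 312, 57, 3, 106])]
(array([0.4434, 0.3559, 0.149 ]), [np.float64(0.011781108984817984), np.float64(0.011781108984818005)])
turn [-0.0025 -0.0023 -0.0014] shift [ -0.    1.9 118. ]
```

View pics/c5.png

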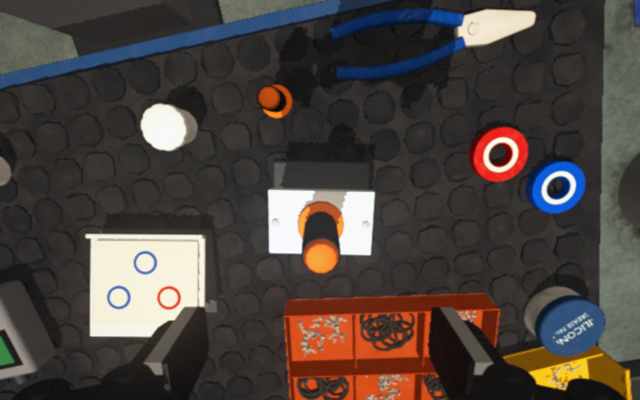

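Cap at (320.7,255.9) matches the prediction (320.6,255.8). The jaws straddle it and the fingers' way down is clear, so descend and grip.

```bash
python3 -m pendant '{"moves":[[[0,0,0,0,2,40,85],[0,0,0,0,2,80,60],[0,0,0,0,2,105,50],[0,0,0,0,2,118,45],[0,0,0,0,2,118,45],[0,0,0,0,2,118,40]]]}' 60
python3 -c "
from h import *
print(T());go((0.4552,0.3538,0.123),down(np.pi-0.196))"
```

```text
time_s: 6.4
ee_pos: [0.4568, 0.3555, 0.1251]
orientation: [0.001, 0.098, 0.995, 0.0]
force: [0.8, 0.4, 0.8]
gripper_width: 0.0401
grasp_force: 0.0
[[-9.80665494e-01  1.95688099e-01  1.16478365e-03  4.56816200e-01]
 [ 1.95688778e-01  9.80665923e-01  5.00071872e-04  3.55459772e-01]
 [-1.04440552e-03  7.18338319e-04 -9.99999197e-01  1.25056628e-01]
 [ 0.00000000e+00  0.00000000e+00  0.00000000e+00  1.00000000e+00]]
turn [ 0.0007  0.001  -0.001 ] shift [ 1.3 -1.9  2.1]
```

```bash
python3 -m pendant '{"moves":[[[0,0,0,0,-1,1,30],[0,0,0,0,-1,1,22],[0,0,0,0,-1,1,15],[0,0,0,0,-1,1,15],[0,0,0,0,-1,1,15],[0,0,0,0,-1,1,15]]]}' 60
python3 -m pendant '{"moves":[[[0,0,0,0,-1,-10,15],[0,0,0,0,-1,-40,15],[0,0,0,0,-1,-80,15],[0,0,0,0,-1,-100,15],[0,0,0,0,-1,-100,15],[0,0,0,0,-1,-100,15]]]}'
python3 -c "
from h import *
print(T()[:3,3]);snap('wrist','w6');snap('side','s6');snap('top','t6');a=cv2.imread('pics/s6.png')[200:420,180:420]
cv2.imwrite('pics/c6.png',np.hstack([cv2.resize(a,(400,366)),cv2.resize(cv2.imread('pics/w6.png')[0:440,80:560],(400,366))]))"
```

```text
time_s: 7.0
ee_pos: [0.4566, 0.355, 0.1249]
orientation: [0.001, 0.098, 0.995, 0.0]
force: [-0.0, -2.6, 6.4]
gripper_width: 0.0227
grasp_force: 58.4
time_s: 7.6
ee_pos: [0.4549, 0.3538, 0.2232]
orientation: [-0.0, 0.098, 0.995, -0.0]
force: [-0.3, -0.6, -1.5]
gripper_width: 0.0228
grasp_force: 59.6
[0.4548638  0.3537586  0.22319615]
```

View pics/c6.png

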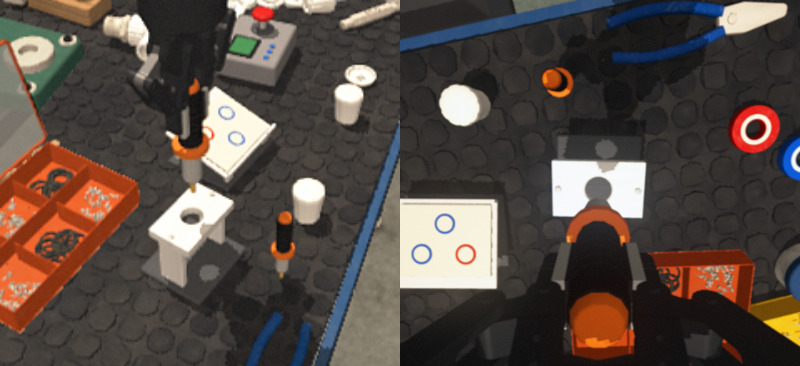

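The probe is held straight, with the tip clear of the plate. Measure the held probe relative to the tool, then compute the approach.

```bash
python3 -c "
from m import *
M=T();print(M[:3,3])
print('side orange',blob('s6',*ORG,(240,240,340,330),10))
print('brass',blob('s6',(10,80,100),(30,255,255),(280,300,310,320),4))
print('wrist orange',blob('w6',*ORG,(240,230,400,440),60))
for k in (18,-18):
  pass
ax=lambda s:M[:3,3]+M[:3,2]*s/1000
for n,s in (('capend',95-126),('collarmid',95-49),('collarnear',95-53),('nose',95),('tip',113)): print(n,proj('s6',ax(s)),proj('w6',ax(s)))
n=np.array([-np.sin(.3)*np.cos(.1966),np.sin(.3)*np.sin(.1966),np.cos(.3)]);mk=np.array([.5053,.2023,.0428])
Rt=down(np.pi-.1966,-.3);print(Rt[:,2]+n)
for d in (60,15): go(mk+n*(113+d)/1000,Rt)
im=cv2.imread('pics/s6.png')[290:325,275:315];print
cv2.imwrite('pics/c7.png',cv2.resize(cv2.imread('pics/s6.png')[240:330,250:340],(720,580),interpolation=cv2.INTER_CUBIC)[:, :])"
```

```text
[0.4543 0.3533 0.2215]
side orange [([296.3, 252.3], [294, 247, 6, 10, 34]), ([293.6, 289.2], [283, 280, 23, 16, 183]), ([250.7, 315.5], [240, 299, 24, 31, 515]), ([295.2, 312.8], [294, 311, 3, 5, 12])]
brass [([295.3, 312.5], [294, 310, 4, 6, 19])]
wrist orange [([318.2, 267.9], [279, 248, 77, 47, 1545]), ([321.7, 388.5], [285, 352, 77, 74, 4014])]
capend [290.3663 248.6757] [314.6897 395.7819]
collarmid [292.217  286.4738] [315.7674 284.1379]
collarnear [292.1267 284.6295] [315.7333 287.6764]
nose [293.2764 308.1112] [316.0935 250.3535]
tip [293.6451 315.6412] [316.1822 241.1629]
[-0. -0.  0.]
turn [-0.0023 -0.3032  0.0011] shift [ -28.4 -138.1   13.7]
turn [-0.0023 -0.3032  0.0011] shift [ -41.8 -138.    56.6]
```

View pics/c7.png

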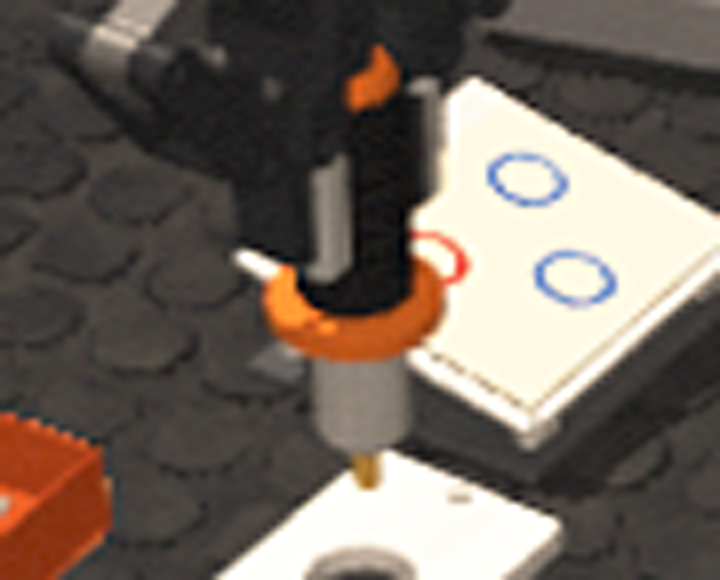

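The side crop shows the brass tip end at full-image (296.0,315.6), the probe straight in the jaws, and the ring behind it. Move to a stand-off 20 mm above the mark and re-measure there.

```bash
python3 -m pendant '{"moves":[[[0,-0.1,0,-9,-46,5,15],[0,-0.2,0,-18,-92,10,15],[0,-0.302,0,-28,-138,14,15],[0,-0.302,0,-28,-138,14,15],[0,-0.302,0,-35,-138,35,15],[0,-0.302,0,-40,-138,52,15],[0,-0.302,0,-40,-138,52,15],[0,-0.302,0,-40,-138,52,15],[0,-0.302,0,-40,-138,52,15]]]}'
cat > a.py <<'E'
from m import *
import sys
tag=sys.argv[1]
Ms=[]
for i in range(6): Ms.append(T());c=snap('side',tag)
M=np.eye(4);M[:3,3]=np.mean([m[:3,3] for m in Ms],0);M[:3,:3]=R.from_matrix([m[:3,:3] for m in Ms]).mean().as_matrix()
np.save('pics/M.npy',M);print('std',np.std([m[:3,3] for m in Ms],0),'mean',M[:3,3]);snap('wrist',tag+'w');snap('top',tag+'t')
n=np.array([-np.sin(.3)*np.cos(.1966),np.sin(.3)*np.sin(.1966),np.cos(.3)]);mk=np.array([.5053,.2023,.0428])
d=M[:3,3]-mk;along=d@n;Rt=down(np.pi-.1966,-.3)
print('along n mm',along*1e3,'lateral of tool axis at mark, rest x,y mm',(-Rt[:,0]@(d+M[:3,2]*along))*1e3,(Rt[:,1]@(d+M[:3,2]*along))*1e3,'axis err',np.degrees(np.arccos(-M[:3,2]@n)))
print('force',status.get_obs()['force'],status.get_obs()['force']@n)
tip=M[:3,3]+M[:3,2]*.113
g=proj(tag,tip);print('tip pred',g,'mark',proj(tag,mk))
x,y=map(int,g)
print(blob(tag,(10,80,90),(30,255,255),(x-15,y-15,x+15,y+12),3))
a=cv2.imread(f'pics/{tag}.png')[y-60:y+20,x-45:x+55];b=cv2.imread(f'pics/{tag}t.png');u,v=map(int,proj(tag+'t',tip));print('top tip',proj(tag+'t',tip));b=b[v-50:v+30,u-50:u+50]
cv2.imwrite(f'pics/{tag}c.png',cv2.resize(np.hstack([a,b]),(800,320),interpolation=cv2.INTER_CUBIC))
E
python3 a.py p1
```

```text
time_s: 8.65
ee_pos: [0.4679, 0.211, 0.1715]
orientation: [0.15, 0.096, 0.984, -0.015]
force: [0.3, 0.2, -1.6]
gripper_width: 0.0229
grasp_force: 59.6
std [0.     0.0001 0.0002] mean [0.468  0.211  0.1719]
along n mm 134.61313207374022 lateral of tool axis at mark, rest x,y mm 1.9187366834516084 1.3892032897748448 axis err 0.16683140725827325
force [-0.0215 -0.4474 -1.2474] -1.2113269029643798
tip pred [303.1053 273.5235] mark [301.79   280.1339]
[([312.4, 259.1], [306, 258, 12, 4, 33]), ([305.7, 271.7], [304, 270, 4, 5, 13]), ([303.7, 283.5], [302, 283, 4, 2, 6])]
top tip [275.2526 246.1363]
```

View pics/p1c.png

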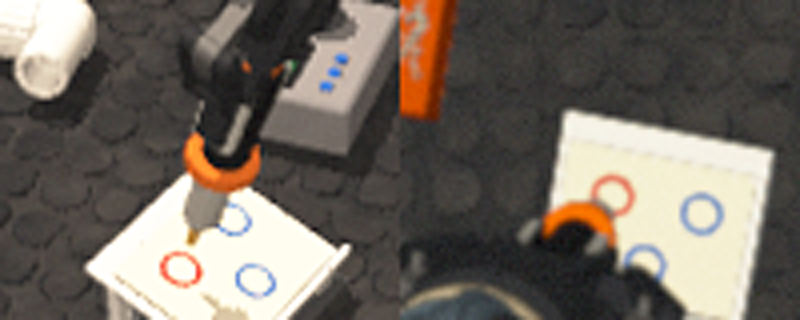

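Readings are steady. The side view has the tip at (305.6,273), a couple of pixels right of the prediction, so the probe sits slightly off the tool axis. I'll quantify this from the collar's edges in all three views.

```bash
cat > b.py <<'E'
from m import *
import sys
tag=sys.argv[1];M=np.load('pics/M.npy')
th=np.linspace(0,2*np.pi,90)
def ext(t,off,g):
    P=[proj(t,M[:3,3]+M[:3,:3]@(np.array([18*np.cos(a)+off[0],18*np.sin(a)+off[1],s+off[2]])/1000)) for a in th for s in (g-53,g-45)]
    P=np.array(P);return np.r_[P.min(0),P.max(0)]
for t in (tag,tag+'t',tag+'w'):
    e=ext(t,(0,0,0),95);x0,y0,x1,y1=e.astype(int);bs=blob(t,*ORG,(max(x0-12,0),max(y0-12,0),x1+12,y1+12),20)
    print(t,'pred',e.round(1));
    for c,s in bs: print('   meas',s[0]-.5,s[1]-.5,s[0]+s[2]-.5,s[1]+s[3]-.5,'A',s[4])
    for i,n in enumerate('xyz'):
        o=np.zeros(3);o[i]=1;print('   d/d'+n,(ext(t,o,95)-e).round(2))
mk=np.array([.5053,.2023,.0428])
for t in (tag,tag+'t'):
    g=proj(t,mk);
    try: print(t,'ring pred',g,'fit',ring(t,g,1,10,45))
    except Exception as ex: print(ex)
E
python3 b.py p1; python3 -c "
from m import *
mk=np.array([.5053,.2023,.0428])
for t in ('side0','top0'): print(t,proj(t,mk),ring(t,proj(t,mk),1,10,45))"
```

```text
p1 pred [301.5 243.4 321.  260.9]
   meas 303.5 245.5 322.5 260.5 A 137
   d/dx [0.42 0.29 0.42 0.3 ]
   d/dy [-0.3   0.27 -0.29  0.29]
   d/dz [-0.12  0.34 -0.14  0.33]
p1t pred [258.9 244.4 279.  264.5]
   meas 260.5 246.5 278.5 257.5 A 93
   d/dx [-0.08  0.52 -0.08  0.51]
   d/dy [-0.53 -0.1  -0.53 -0.1 ]
   d/dz [ 0.11 -0.12  0.09 -0.14]
p1w pred [278.7 248.7 356.4 325.4]
   meas 278.5 249.5 356.5 294.5 A 1513
   d/dx [-0.07 -2.02  0.06 -1.86]
   d/dy [2.16 0.   2.16 0.  ]
   d/dz [ 0.21 -0.68 -0.2  -1.07]
p1 ring pred [301.79   280.1339] fit ((302.835729598999, 279.85501861572266), (8.390457153320312, 10.394386291503906))
p1t ring pred [277.6177 244.7227] fit ((275.8023691177368, 246.3224744796753), (12.468482971191406, 17.709484100341797))
side0 [301.79   280.1339] ((302.8779354095459, 279.8699779510498), (8.041003227233887, 10.491586685180664))
top0 [277.6177 244.7227] ((277.60052490234375, 244.54443073272705), (11.26709270477295, 11.8493070602417))
```

The wrist view shows the probe on the tool axis in y (within 0.1 mm) and in x (within 0.5 mm). The lateral error at the mark is about 1 mm. Now approach along the tool axis and probe by force.

```bash
cat > f.py <<'E'
from m import *
n=np.array([-np.sin(.3)*np.cos(.1966),np.sin(.3)*np.sin(.1966),np.cos(.3)]);mk=np.array([.5053,.2023,.0428]);F=[];A=[]
for i in range(8):
    vision.capture('side');o=status.get_obs();F.append(o['force']);A.append((o['ee_pos']-mk)@n*1e3)
F=np.array(F);print('Fn',(F@n).mean(),'+-',(F@n).std()/8**.5,'F',F.mean(0),'along',np.mean(A))
E
python3 f.py
python3 -m pendant '{"moves":[[[0,0,0,0.5,-1.2,6,15],[0,0,0,0.5,-1.2,12,15],[0,0,0,0.5,-1.2,16,15],[0,0,0,0.5,-1.2,18,15],[0,0,0,0.5,-1.2,18,15],[0,0,0,0.5,-1.2,18,15]]]}';python3 f.py
python3 -m pendant '{"moves":[[[0,0,0,0,0,2,15],[0,0,0,0,0,4,15],[0,0,0,0,0,6,15],[0,0,0,0,0,6,15],[0,0,0,0,0,6,15]]]}';python3 f.py
```

```text
Fn -1.4863120611442646 +- 0.09960302003708174 F [-0.014   0.0726 -1.5644] along 134.17884789384135
time_s: 10.05
ee_pos: [0.4724, 0.2086, 0.1539]
orientation: [0.15, 0.097, 0.984, -0.015]
force: [-0.8, 0.2, -0.9]
gripper_width: 0.0226
grasp_force: 59.6
Fn -1.229970365059845 +- 0.09564377959200887 F [ 0.0576 -0.0588 -1.2665] along 116.24131308367069
time_s: 10.95
ee_pos: [0.4743, 0.2083, 0.1482]
orientation: [0.15, 0.097, 0.984, -0.015]
force: [-0.0, 0.6, 0.3]
gripper_width: 0.0228
grasp_force: 59.6
Fn 0.3103647058491711 +- 0.2357558033095564 F [-0.3913  0.1543  0.1969] along 110.17867977227641
```

Contact force is about 1.7 N, so the tip is about 2.7 mm in, and the FK gives 2.8 mm. Another 4.2 mm should reach half-way.

```bash
python3 -m pendant '{"moves":[[[0,0,0,0,0,2,15],[0,0,0,0,0,4.2,15],[0,0,0,0,0,4.2,15],[0,0,0,0,0,4.2,15]]]}';python3 f.py; python3 f.py; python3 a.py p2; python3 b.py p2 | head -8; python3 -c "
from m import *
M=np.load('pics/M.npy');p=proj('p2',M[:3,3]+M[:3,2]*.106).astype(int)
cv2.imwrite('pics/p2z.png',cv2.resize(cv2.imread('pics/p2.png')[p[1]-40:p[1]+20,p[0]-35:p[0]+45],(800,600),interpolation=cv2.INTER_CUBIC))"
```

```text
time_s: 11.75
ee_pos: [0.4755, 0.208, 0.1442]
orientation: [0.15, 0.097, 0.984, -0.015]
force: [-0.4, -0.4, 1.5]
gripper_width: 0.0226
grasp_force: 59.7
Fn 1.5208168647611433 +- 0.1150184472406935 F [-0.5344  0.1454  1.421 ] along 105.95008015110338
Fn 1.5388511386718078 +- 0.12579626577023148 F [-0.2903  0.2525  1.5074] along 105.93355132532868
std [0. 0. 0.] mean [0.4754 0.208  0.1443]
along n mm 105.91625524259116 lateral of tool axis at mark, rest x,y mm 1.1214556317620368 -0.21602445672527756 axis err 0.1182506197024027
force [-0.2177  0.658   1.2987] 1.341751452983304
tip pred [300.623 281.826] mark [301.79   280.1339]
[([309.0, 267.4], [303, 266, 12, 5, 42]), ([303.5, 279.5], [303, 279, 2, 2, 4]), ([302.7, 283.7], [302, 283, 2, 2, 3])]
top tip [278.3916 243.4274]
p2 pred [298.9 252.8 318.  270. ]
   meas 301.5 255.5 318.5 269.5 A 113
   d/dx [0.41 0.29 0.41 0.3 ]
   d/dy [-0.3   0.27 -0.28  0.29]
   d/dz [-0.12  0.33 -0.13  0.32]
p2t pred [262.8 241.6 282.3 261. ]
   meas 264.5 242.5 281.5 254.5 A 89
   d/dx [-0.08  0.5  -0.08  0.5 ]
```

View pics/p2z.png

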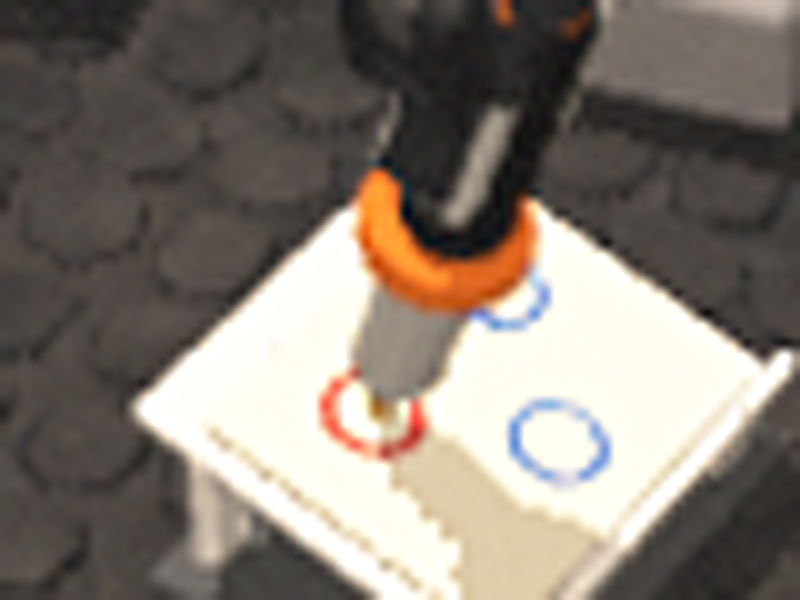

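The force rise of 2.9 N (2.75 N wanted) puts the tip about half-way in. The tip at crop (380,415) sits inside the red ring, whose centre is (372,410), and the axis is square within about 1°. Handing in.

```bash
python3 -c "
from rig import job_done
print(job_done())"
```

```text
the job is handed in; nothing more can be done
None
```

I pressed the plunger to its stop and it sprang back; the probe is now held within about 1° of square inside the red ring, its tip about half-way in (about 2.9 N against 2.75 N), and the job is handed in.

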